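# Angle the long tube rack past the post into its bay

## Robot

A 6-joint arm with a two-finger parallel gripper is mounted at the origin on the work surface. World frame = base frame: x ahead of the robot, y to its left, z up, the work surface at z = 0. Lengths are in m, angles in rad, forces in N, time in s.
With the tool pointing down it reaches from about 0.25 to 0.725 m from the base axis. Payload 9.7 kg.
Tool frame: the origin (TCP) lies on the centre line of the jaws, within the pads' length; the fingertips stand 19 mm ahead of it and the grasp point (between the pads) is the TCP; z points along the fingers, y is the line along which they close (so a half turn about z gives the same grasp; the last joint's range is limited). The gripper opens to 85 mm and grips with 20 to 120 N. Pads are 22 mm wide; open, the fingers measure 114 mm over their backs; the gripper's body (76 mm by 85 mm) begins 54 mm behind the grasp point. The pads swing forward as they close: fully open they stand 13 mm farther back than shut.
Start: joints at [1.16, 0.087, 0.176, 1.66, 0, 1.571], TCP at [0.22, 0.504, 0.25] pointing down, gripper open.
Joint ranges: [-3.13, 3.13], [-0.85, 1.81], [-1.15, 1.24], [-2.2, 2.28], [-1.44, 1.52], [-3.14, 3.14]. Speed limits (rad/s): [2.22, 2.22, 2.57, 3.14, 3.14, 3.14].

## Interface

Orientations are given as a unit quaternion [w, x, y, z].
In Python, from workcell import env gives the robot as it stands. The module is installed in compiled form; this text tells all that it offers.
- The arm moves only by the tool step_arm, never from a script. Its arguments are lists of equal length, an entry for each row: "rot": the turn, a rotation vector about the tool's x, y, z in rad, a list of three; "offset": the shift along the tool's x, y, z in m, a list of three; "grip": the closure, from -1 (fully open) to 1 (shut). A call has 1 to 8 rows; each row is the pose to reach, as a shift and turn from the pose commanded when the call began, along the tool's axes at that moment; what a row does not reach only later rows make up. A row lasts 1/12 s, in which the tool goes at most 41.7 mm and 7.16 degrees, less where a joint would pass 70% of its speed; a pose out of reach is approached as far as the arm can. A call with a gripper value outside its range is refused whole. The fingers move at their own pace and stop on an object; the grip force is fixed at half the most. Time passes only in rows, so rows that repeat a pose let the fingers close. It gives the time, the measured TCP pose, the force, the opening and the grip force at its end, in the units of the state.
- env.state(): the state, without advancing time (a new reading comes with each control period).
- env.get_image(name): name is "scene" or "top" or "wrist"; returns (picture, depth): 400x640x3 uint8, red, green, blue; 400x640 float32, m along the optical axis (not along the pixel's ray), 0 where there is no reading.
- env.camera_model(name): a dict with "camera_matrix" (3x3 intrinsics, pixels), "D" ([k1, k2, p1, p2, k3] as OpenCV has them; the pictures are not rectified), "extrinsics" (4x4, takes a point from camera to world coordinates); the wrist camera has in their place "tool_from_camera" (4x4, takes a point from camera to tool coordinates, whose origin is the TCP and whose axes are the flange's). Camera axes: x right, y up, looking along -z (the intrinsics and any distortion apply to the point x, -y, -z); pixel columns grow to the right and rows downward; lengths in m; the calibration is good to about 2 mm. A picture is of the moment at which its call begins: read the wrist's pose just before it. camera_model takes no time and is no camera call.
- env.sign_off(): hands the job in; it is judged then, once.
Trained networks look in the newest picture that a camera, given by its name, has taken for a name from the list of things; names that differ only in an ending like _2 or _b are one class to them, and where a whole thing is asked for, a point or a joint stands for the part that bears it (a point fixed in the world has none). Each returns a list of dicts, best first, with "score" (0 to 1); they miss things now and then, are a little off and sometimes report something else, mostly with a low value. They report only what shows in the picture. A call takes as long as a camera call.
- env.silhouettes(target, camera): "region" (400x640 bool, what is visible of it) and "box" ([left, top, right, bottom] in pixels, round what is visible of it).
The state is a dict: "time_s": time; "joint_pos": joint angles; "qvel": joint speeds; "tau": joint torques, N m; "ee_pos": TCP position; "tool_rot": TCP orientation; "contact_force": force on the tool from outside, world axes, zero at the start; "moment": the same for the moment, N m; "grip_width": finger opening in m; "finger_force": force on a finger pad.
Only numpy, scipy, OpenCV 4.12 (cv2) and the standard library are available. Lean on these libraries where they do the work, as an engineer would, in place of code of your own. Each camera call takes 0.05 s, during which the arm holds its last target. There are 200 camera calls.

## Task

Push the long empty tube rack along the bench into its bay: nudge one end and then the other to angle it past the steel post, push it home against the back stop, then swing its outer end across so that it lies straight in the bay, behind the post. Only push it, gently, with the fingers: never clamp, lift or tip it, and leave the other things on the bench where they are.

Things in the scene. Friction and masses are not known exactly. Their poses are not given: they have to be found in the camera images.
- rack: The long empty white tube rack, a block 40 mm wide (its x), 220 mm long (its y) and 40 mm tall, with one row of nine blind holes along its top; about 0.25 kg, loose on the bench and standing on its 40 mm wide underside. Origin: centre of its underside; z up. Either end may go in first; its -y end starts nearer to the bay.
- bay: Fixed aluminium U of three walls on the bench, no floor, open on top and at its mouth. Inside 76 mm wide (x = +-38), 120 mm deep (back stop's face at y = -120); walls 30 tall, 6 thick. Origin: on the bench, middle of the mouth; +y points straight out of it, roughly to the robot's left, where the rack starts. A rack fully home has its origin at y = -10 mm and stands out 100 mm.
- post: The fixed upright steel post in front of the bay, 24 mm diameter, 50 mm tall. Origin: on the bench on its axis. It stands 125 to 140 mm out from the mouth, close to the bay's centre line, so that the rack can pass it on either side only at an angle.
- strip_jar: Bystander: test-strip jar, white, black cap, 52 mm across, 110 tall, standing beside the bay. Origin: centre of its underside.
- specimen_cup: Bystander: yellow lidded specimen cup, 64 mm across, 68 tall, beside the bay on the other side. Origin: centre of its underside.
- jar_lid: Bystander: loose black jar lid, 56 mm across, 14 tall, lying between the robot and the post. Origin: centre of its underside.
- petri_dish: Bystander: covered petri dish, 90 mm across, 16 tall, lying beyond the post. Origin: centre of its underside.
- amber_bottle: Bystander: amber reagent bottle, 50 mm across, 100 tall, at the far side of the bench. Origin: centre of its underside.
- well_block: Bystander: white well plate, 85 x 127 x 22 mm, lying behind the back stop of the bay. Origin: centre of its underside.
- vial: Bystander: small glass vial, 26 mm across, 55 tall, to the robot's left. Origin: centre of its underside.

How it is judged:
At the end, for the whole second after the job is handed in: The rack stands flat and at rest on the bench inside the bay, its inner end within 8 mm of the back stop (origin more than 2 mm inside the mouth, measured along the bay), its length parallel to the bay within 0.09 rad (5 degrees) (y of rack in the frame of bay between -0.02 and -0.002 m and x of rack in the frame of bay between -0.03 and 0.03 m and angle between the y axis of rack and the y axis of bay, either way round below 0.09 rad and height (world z) of rack below 0.004 m and angle between rack's own z axis and vertical below 0.05 rad and linear speed of rack below 0.01 m/s); the robot touches nothing.
It fails at once if the rack is lifted off the bench (height (world z) of rack above 0.008 m).
It fails at once if the rack is tipped (angle between rack's own z axis and vertical above 0.25 rad).
It fails at once if the rack is clamped or rammed: the fingers bear on it with more than 120 N (contact force between the fingers and rack above 120 N).
It fails at once if a bystander is displaced by more than 20 mm (distance of any of strip_jar, specimen_cup, jar_lid, petri_dish, amber_bottle, well_block, vial from where it was at the start of the episode above 0.02 m).
It also fails if it takes over 72 s, if anything falls off the work surface, if the arm or the gripper's body presses on something with over 40 N, if the wrist force passes 120 N, or if a joint passes its speed limit or range.

## Working session

There is one attempt and no reset: what is moved stays moved. The work goes in short steps, Python scripts to look and compute and a tool call to move; the robot and the scene stay as the last step left them, time stands still between calls to the robot, and variables do not carry over. Pictures are saved under pics/ and viewed, at most 10 in all, crops included, and the job is handed in when it is done.

Besides the shell and the picture viewer there is one more tool, called after "Request:" as name(argument=value, ...) on one line, values as JSON. step_arm: Moves the arm, as the interface text tells. Its arguments: {"type":"object","properties":{"rot":{"type":"array","items":{"type":"array","items":{"type":"number"}}},"offset":{"type":"array","items":{"type":"array","items":{"type":"number"}}},"grip":{"type":"array","items":{"type":"number"}}},"required":["rot","offset","grip"]}

```bash
mkdir -p pics; cat > h.py <<'E'
import numpy as np, cv2
from workcell import env
def world(cam, mask, img_d):
    m=env.camera_model(cam); K=np.array(m["camera_matrix"]); D=np.array(m["D"],float)
    v,u=np.nonzero(mask&(img_d>0)); d=img_d[v,u]
    p=cv2.undistortPoints(np.stack([u,v],1).astype(np.float64)[:,None],K,D)[:,0]
    P=np.stack([p[:,0]*d,-p[:,1]*d,-d,np.ones_like(d)],1)
    return (P@np.array(m["extrinsics"]).T)[:,:3]
def find(name,img_d,cam="top"):
    s=env.silhouettes(name,cam)
    if not s: return None
    return s[0]["score"],world(cam,s[0]["region"],img_d)
def rackpose(cam="top"):
    im,d=env.get_image(cam); r=find("rack",d,cam)
    if r is None: return None
    P=r[1]; P=P[(P[:,2]>.033)&(P[:,2]<.05)]
    (c,s,a)=cv2.minAreaRect((P[:,:2]*1000).astype(np.float32))
    b=cv2.boxPoints((c,s,a)); 
    e=b[1]-b[0]; f=b[2]-b[1]; L=e if np.hypot(*e)>np.hypot(*f) else f
    return r[0],np.round(c,1),np.round(s,1),np.round(np.degrees(np.arctan2(L[1],L[0]))%180,1)
E
python3 - <<'E'
from h import *
for c in("top","scene"):
    im,d=env.get_image(c); cv2.imwrite(f"pics/{c}0.png",im[...,::-1])
    if c=="top":
        for n in "rack bay post strip_jar specimen_cup jar_lid petri_dish amber_bottle well_block vial".split():
            r=find(n,d)
            if r is None: print(n,None);continue
            P=r[1];z=P[:,2];Q=P[z>np.percentile(z,95)-.008]
            c_,s_,a_=cv2.minAreaRect((Q[:,:2]*1000).astype(np.float32))
            print(n,round(r[0],2),np.round(c_),np.round(s_),round(a_,1),"z",np.round(np.percentile(z,95)*1000))
print(env.state())
print(rackpose())
E
```

```text
rack 0.92 [479.  87.] [ 40. 217.] 4.5 z 44.0
bay 0.64 [ 561. -263.] [ 89. 126.] 8.4 z 32.0
post 0.6 [535. -73.] [21. 20.] 0.9 z 53.0
strip_jar 0.66 [ 472. -270.] [39. 38.] 88.8 z 112.0
specimen_cup 0.72 [ 657. -251.] [59. 63.] 43.6 z 71.0
jar_lid 0.8 [ 395. -160.] [53. 52.] 89.0 z 18.0
petri_dish 0.79 [ 697. -120.] [88. 89.] 45.1 z 20.0
amber_bottle 0.83 [786.  86.] [24. 20.] 1.3 z 100.0
well_block 0.81 [ 537. -462.] [ 83. 130.] 6.8 z 27.0
vial 0.62 [621. 470.] [25. 21.] 83.5 z 57.0
{'time_s': 0.6, 'joint_pos': array([1.15994613e+00, 8.68978561e-02, 1.75886811e-01, 1.65980434e+00,
       5.43859830e-05, 1.57076614e+00]), 'qvel': array([-0.00117225, -0.00013874,  0.0004641 ,  0.00177687, -0.00014487,
       -0.00104865]), 'tau': array([-2.01475828e-03, -5.19830096e+01,  4.64686632e+01,  1.33894464e-03,
       -2.27361606e-04,  4.97363644e-06]), 'ee_pos': array([0.21964702, 0.50422735, 0.25027858]), 'tool_rot': array([-2.85650163e-05,  2.03968564e-01,  9.78977438e-01, -3.78110910e-06]), 'contact_force': array([-0.88073533,  0.40460635,  0.06342183]), 'moment': array([-0.00636819, -0.0518208 ,  0.00180901]), 'finger_force': 0.0, 'grip_width': 0.08531051357295577}
(0.59, array([479. ,  87.5]), array([ 40.6, 217.5]), np.float32(94.5))
```

View pics/top0.png

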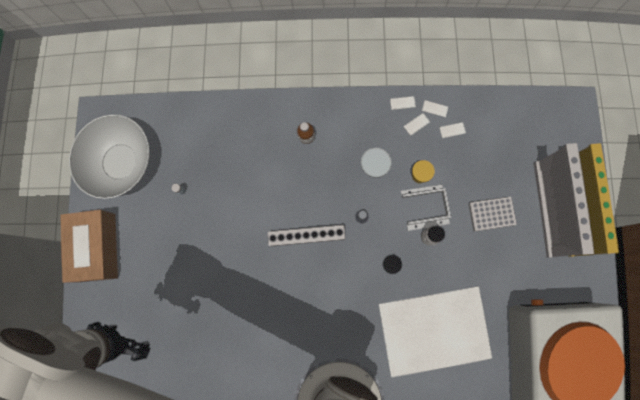

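View pics/scene0.png

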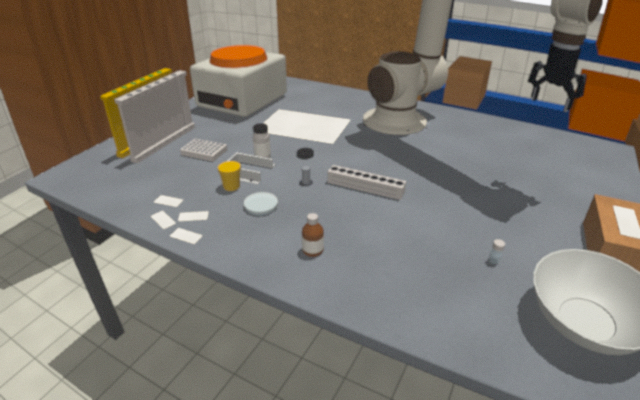

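The top view shows the rack at about (305,235), post (362,215), bay mouth at about (405,208), jar (433,233), cup (423,171) and lid (392,264). The scene view agrees. I'll plan in the bay frame: pass the post on its robot side (−x of the bay) at roughly 10°.

```bash
cat >> h.py <<'E'
from scipy.spatial.transform import Rotation as R
M=np.array([551.8,-200.7]); TH=np.radians(8.4)
B=np.array([[np.cos(TH),-np.sin(TH)],[np.sin(TH),np.cos(TH)]])  # bay->world
def tobay(p): return B.T@(np.asarray(p,float)-M)
def goto(x,y,z,t):
    "offset, rot in tool axes to bay-frame mm (x,y), height z mm, yaw t deg: tool y along bay x"
    s=env.state(); w,*v=s["tool_rot"]; q=R.from_quat([*v,w])
    psi=8.4+t; X=np.array([-np.sin(np.radians(psi)),np.cos(np.radians(psi)),0]); Y=np.array([np.cos(np.radians(psi)),np.sin(np.radians(psi)),0])
    T=R.from_matrix(np.stack([X,Y,[0,0,-1]],1))
    p=np.array([*(M+B@[x,y]),z])/1000
    print("off",np.round(q.inv().apply(p-s["ee_pos"]),4),"rot",np.round((q.inv()*T).as_rotvec(),3),"| now bay",np.round(tobay(s["ee_pos"][:2]*1000),1),"z",round(s["ee_pos"][2]*1000,1),"t",round(s["time_s"],1))
def rb():
    o=[]
    for _ in range(3):
        r=rackpose()
        if r is None: continue
        c=tobay(r[1]); t=r[3]-98.4; d=np.array([-np.sin(np.radians(t)),np.cos(np.radians(t))])
        o.append([*c,t,*(c-110*d),*(c+110*d),*r[2]])
    print("rack bay c,t,inner,outer,size",np.round(np.median(o,0),1))
E
python3 - <<'E'
from h import *
A=[]
for _ in range(4):
    im,d=env.get_image("top"); o=[]
    for n in("bay","post"):
        r=find(n,d)
        if r is None: o+= [np.nan]*5; continue
        P=r[1];z=P[:,2];k=.025 if n=="bay" else .045
        c,s,a=cv2.minAreaRect((P[z>k][:,:2]*1000).astype(np.float32)); o+=[*c,*s,a]
    A.append(o)
print(np.round(A,1))
rb(); goto(22,326,120,0)
E
```

```text
[[ 560.5 -263.1   89.   124.9    8.   535.4  -72.8   20.7   20.3    1. ]
 [ 550.3 -265.1  109.5  126.     8.2  535.3  -72.7   20.2   20.5   87.9]
 [ 560.5 -263.7   88.6  126.4    8.1  535.5  -72.9   20.2   20.9   88.4]
 [ 560.6 -263.2   89.3  126.4    8.1  535.5  -72.9   20.3   20.4   86.9]]
rack bay c,t,inner,outer,size [-29.6 295.9  -3.9 -37.1 186.2 -22.1 405.6  40.4 216.4]
off [-0.4323 -0.2253  0.1303] rot [-0.    -0.     1.013] | now bay [-225.6  745.9] z 250.3 t 1.6
```

Request:
step_arm(rot=[[0,0,0.125],[0,0,0.25],[0,0,0.375],[0,0,0.5],[0,0,0.625],[0,0,0.75],[0,0,0.875],[0,0,1.013]], offset=[[-0.036,-0.019,0.0],[-0.072,-0.038,0.01],[-0.108,-0.056,0.02],[-0.144,-0.075,0.03],[-0.18,-0.094,0.04],[-0.216,-0.113,0.05],[-0.252,-0.131,0.06],[-0.288,-0.15,0.07]], grip=[1,1,1,1,1,1,1,1])

```text
time_s: 2.27
ee_pos: [0.4242, 0.2506, 0.1803]
tool_rot: [0.0, 0.651, 0.759, 0.0]
contact_force: [0.5, 1.2, 0.3]
grip_width: -0.0003
finger_force: 0.0
```

```bash
sed -i 's/98\.4/98.2/;s/8\.4/8.2/g' h.py; python3 -c "
from h import *
goto(22,326,100,0);goto(22,326,32,0);print(env.state()['grip_width'])"
```

```text
off [-0.1399  0.0824  0.0803] rot [ 0.001 -0.     0.011] | now bay [-62.  464.9] z 180.3 t 2.3
off [-0.1399  0.0823  0.1483] rot [ 0.001 -0.     0.011] | now bay [-62.  464.9] z 180.3 t 2.3
-0.0002905102479136433
```

Request:
step_arm(rot=[[0,0,0.011],[0,0,0.011],[0,0,0.011],[0,0,0.011],[0,0,0.011],[0,0,0.011],[0,0,0.011],[0,0,0.011]], offset=[[-0.03,0.018,0.02],[-0.06,0.036,0.04],[-0.09,0.053,0.05],[-0.12,0.071,0.06],[-0.14,0.082,0.08],[-0.14,0.082,0.105],[-0.14,0.082,0.13],[-0.14,0.082,0.148]], grip=[1,1,1,1,1,1,1,1])

```text
time_s: 2.93
ee_pos: [0.526, 0.1264, 0.0302]
tool_rot: [-0.001, 0.653, 0.757, -0.001]
contact_force: [-0.9, 0.4, -0.0]
grip_width: -0.0002
finger_force: 0.0
```

```bash
python3 -c "
from h import *
im,d=env.get_image('top');cv2.imwrite('pics/t1.png',cv2.resize(im[150:300,230:470,::-1],None,fx=3,fy=3))
rb();goto(-26,326,32,0)"
```

```text
rack bay c,t,inner,outer,size [-34.2 239.6  -3.7 -41.6 129.8 -27.1 349.4  40.2 105. ]
off [-0.0021 -0.0487  0.0022] rot [ 0.003 -0.     0.006] | now bay [ 22.7 328.4] z 34.3 t 3.3
```

View pics/t1.png

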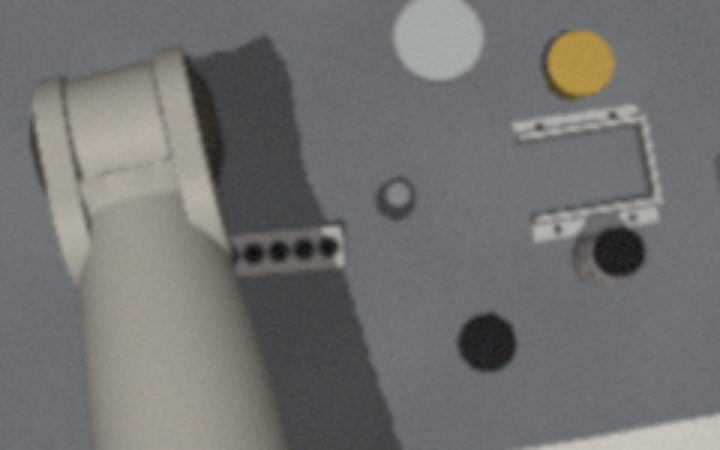

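Request:
step_arm(rot=[[0,0,0],[0,0,0],[0,0,0],[0,0,0],[0,0,0],[0,0,0],[0,0,0],[0,0,0]], offset=[[-0.001,-0.008,0.002],[-0.002,-0.014,0.002],[-0.002,-0.019,0.002],[-0.002,-0.024,0.002],[-0.002,-0.029,0.002],[-0.002,-0.034,0.002],[-0.002,-0.039,0.002],[-0.002,-0.043,0.002]], grip=[1,1,1,1,1,1,1,1])

```text
time_s: 3.95
ee_pos: [0.484, 0.1188, 0.0308]
tool_rot: [0.0, 0.653, 0.758, 0.0]
contact_force: [2.4, -0.0, 2.2]
grip_width: 0.0001
finger_force: 1.3
```

```bash
cat >> h.py <<'E'
def rb(end="inner"):
    o=[]
    for _ in range(3):
        r=rackpose()
        if r is None: continue
        c=tobay(r[1]); t=r[3]-98.2; L=max(r[2]); d=np.array([-np.sin(np.radians(t)),np.cos(np.radians(t))])
        i=c-d*L/2
        o.append([*(i+110*d),t,*i,*(i+220*d),*r[2]])
    print("rack bay c,t,inner,outer,size",np.round(np.median(o,0),1) if o else None)
E
python3 -c "
from h import *
rb();goto(-29,326,32,0)"
```

```text
rack bay c,t,inner,outer,size [-56.  294.7   3.2 -50.5 184.9 -62.1 404.5  39.7 102.9]
off [ 0.0002 -0.0075 -0.0018] rot [-0.001  0.     0.006] | now bay [-21.5 325.9] z 30.2 t 4.2
```

Request:
step_arm(rot=[[0,0,0],[0,0,0],[0,0,0],[0,0,0],[0,0,0],[0,0,0],[0,0,0],[0,0,0]], offset=[[0,0.012,0],[0.03,0.012,0],[0.064,0.01,0],[0.064,0.002,0],[0.064,-0.005,0],[0.064,-0.01,0],[0.064,-0.015,0],[0.064,-0.019,0]], grip=[1,1,1,1,1,1,1,1])

```text
time_s: 4.92
ee_pos: [0.4556, 0.1785, 0.0305]
tool_rot: [0.0, 0.653, 0.757, -0.0]
contact_force: [0.2, 0.8, -0.6]
grip_width: 0.0005
finger_force: 0.3
```

```bash
python3 -c "
from h import *
rb();goto(-43,390,32,0)"
```

```text
rack bay c,t,inner,outer,size [-64.  292.2   9.3 -46.1 183.6 -82.  400.8  40.5 185.2]
off [ 0.0005 -0.0026 -0.0014] rot [ 0.    -0.     0.005] | now bay [-40.4 389.5] z 30.6 t 5.2
```

Request:
step_arm(rot=[[0,0,0],[0,0,-0.04],[0,0,-0.1],[0,0,-0.16],[0,0,-0.16],[0,0,-0.16],[0,0,-0.16],[0,0,-0.16]], offset=[[0,0.012,-0.002],[0.03,0.012,-0.002],[0.042,0.0,-0.002],[0.042,-0.03,-0.002],[0.04,-0.046,-0.002],[0.039,-0.046,-0.002],[0.038,-0.046,-0.002],[0.036,-0.046,-0.002]], grip=[1,1,1,1,1,1,1,1])

```text
time_s: 5.88
ee_pos: [0.406, 0.2083, 0.0328]
tool_rot: [0.0, 0.59, 0.807, 0.001]
contact_force: [-0.4, -0.5, 0.3]
grip_width: -0.0003
finger_force: 0.0
```

```bash
python3 -c "
from h import *
rb();goto(-86,426,32,9.5);goto(-84,412,32,9.5)"
```

```text
rack bay c,t,inner,outer,size [-64.2 292.4   9.2 -46.3 183.8 -81.8 401.   40.7 216. ]
off [0.0005 0.0006 0.0004] rot [-0.  0. -0.] | now bay [-86.5 425.4] z 32.4 t 6.2
off [-0.0137  0.0002  0.0004] rot [-0.  0. -0.] | now bay [-86.5 425.4] z 32.4 t 6.2
```

Request:
step_arm(rot=[[0,0,0],[0,0,0],[0,0,0],[0,0,0],[0,0,0],[0,0,0],[0,0,0],[0,0,0]], offset=[[-0.009,0,0],[-0.015,0,0],[-0.022,0,0],[-0.029,0,0],[-0.036,0,0],[-0.043,0,0],[-0.05,0,0],[-0.056,0,0]], grip=[1,1,1,1,1,1,1,1])

```text
time_s: 6.85
ee_pos: [0.4224, 0.1539, 0.0325]
tool_rot: [0.0, 0.59, 0.807, 0.0]
contact_force: [-0.4, 1.3, -1.1]
grip_width: -0.0002
finger_force: 0.5
```

```bash
cat >>h.py <<'E'
def tgt():
    for y in(150,100,50,0,-50,-100): print(y,round(-34.5-(y-129)*.176,1),end='; ')
E
python3 -c "
from h import *
rb();goto(-43,390,32,9.5);tgt()"
```

```text
rack bay c,t,inner,outer,size [-55.3 250.3  10.  -36.2 141.9 -74.3 358.6  40.6 202.4]
off [0.0136 0.0373 0.0006] rot [0. 0. 0.] | now bay [-77.5 370.4] z 32.6 t 7.2
150 -38.2; 100 -29.4; 50 -20.6; 0 -11.8; -50 -3.0; -100 5.8;
```

Request:
step_arm(rot=[[0,0,0],[0,0,0],[0,0,0],[0,0,0],[0,0,0],[0,0,0],[0,0,0],[0,0,0]], offset=[[-0.008,0,0],[-0.016,0,0],[-0.024,0,0],[-0.032,0,0],[-0.04,0,0],[-0.048,0,0],[-0.056,0,0],[-0.064,0,0]], grip=[1,1,1,1,1,1,1,1])

```text
time_s: 7.82
ee_pos: [0.442, 0.0929, 0.0326]
tool_rot: [0.0, 0.59, 0.807, 0.0]
contact_force: [-1.4, 2.4, 1.3]
grip_width: 0.0004
finger_force: 0.9
```

```bash
python3 -c "
from h import *
rb();goto(-43,390,32,9.5)"
```

```text
rack bay c,t,inner,outer,size [-44.4 187.6   9.7 -25.6  79.  -62.7 296.1  40.5 184.7]
off [0.0777 0.0374 0.0004] rot [-0.  0.  0.] | now bay [-67.1 307.2] z 32.4 t 8.1
```

Request:
step_arm(rot=[[0,0,0],[0,0,0],[0,0,0],[0,0,0],[0,0,0],[0,0,0],[0,0,0],[0,0,0]], offset=[[-0.008,0,0],[-0.016,0,0],[-0.024,0,0],[-0.032,0,0],[-0.04,0,0],[-0.048,0,0],[-0.056,0,0],[-0.064,0,0]], grip=[1,1,1,1,1,1,1,1])

```text
time_s: 8.78
ee_pos: [0.4614, 0.0319, 0.0325]
tool_rot: [0.0, 0.59, 0.807, 0.0]
contact_force: [-0.5, 1.0, -1.0]
grip_width: 0.0001
finger_force: 0.5
```

```bash
python3 -c "
from h import *
rb();goto(-43,390,32,9.5)
im,d=env.get_image('top');cv2.imwrite('pics/t2.png',cv2.resize(im[170:270,320:480,::-1],None,fx=5,fy=5))"
```

```text
rack bay c,t,inner,outer,size [-33.8 123.2   9.5 -15.7  14.8 -52.2 231.6  40.2 155.7]
off [0.1416 0.0374 0.0005] rot [0. 0. 0.] | now bay [-56.5 244.2] z 32.5 t 9.1
```

View pics/t2.png

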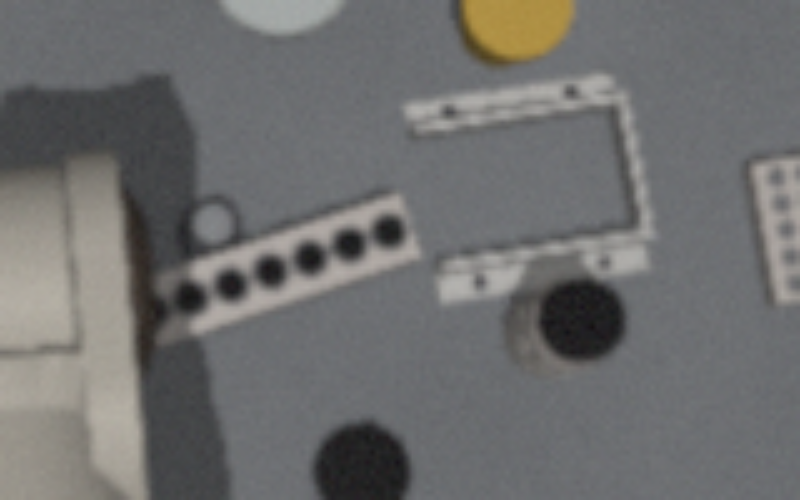

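Request:
step_arm(rot=[[0,0,0],[0,0,0],[0,0,0],[0,0,0],[0,0,0],[0,0,0],[0,0,0],[0,0,0]], offset=[[-0.008,0,0],[-0.016,0,0],[-0.024,0,0],[-0.032,0,0],[-0.04,0,0],[-0.048,0,0],[-0.056,0,0],[-0.064,0,0]], grip=[1,1,1,1,1,1,1,1])

```text
time_s: 9.8
ee_pos: [0.4808, -0.0291, 0.0325]
tool_rot: [-0.0, 0.59, 0.807, 0.0]
contact_force: [-0.3, 2.0, 0.7]
grip_width: -0.0
finger_force: 0.9
```

```bash
python3 -c "
from h import *
rb();goto(-43,390,32,9.5)"
```

```text
rack bay c,t,inner,outer,size [-22.9  59.6   9.3  -4.9 -48.8 -40.5 168.1  40.  130.7]
off [0.2056 0.0374 0.0004] rot [-0.  0.  0.] | now bay [-45.9 181. ] z 32.5 t 10.1
```

Request:
step_arm(rot=[[0,0,0],[0,0,0],[0,0,0],[0,0,0],[0,0,0],[0,0,0],[0,0,0],[0,0,0]], offset=[[-0.008,0,0],[-0.016,0,0],[-0.024,0,0],[-0.032,0,0],[-0.04,0,0],[-0.048,0,0],[-0.055,0,0],[-0.06,0,0]], grip=[1,1,1,1,1,1,1,1])

```text
time_s: 10.77
ee_pos: [0.4991, -0.0863, 0.0325]
tool_rot: [0.0, 0.59, 0.807, 0.0]
contact_force: [-0.8, 1.0, 0.8]
grip_width: 0.0
finger_force: 0.8
```

```bash
python3 -c "
from h import *
rb();goto(-43,390,32,9.5)
im,d=env.get_image('top');cv2.imwrite('pics/t3.png',cv2.resize(im[170:270,320:480,::-1],None,fx=5,fy=5))"
```

```text
rack bay c,t,inner,outer,size [ -12.6    1.7    8.1    3.1 -107.3  -27.9  110.7   40.1   99.5]
off [0.2656 0.0374 0.0005] rot [0. 0. 0.] | now bay [-36.  121.9] z 32.6 t 11.1
```

View pics/t3.png

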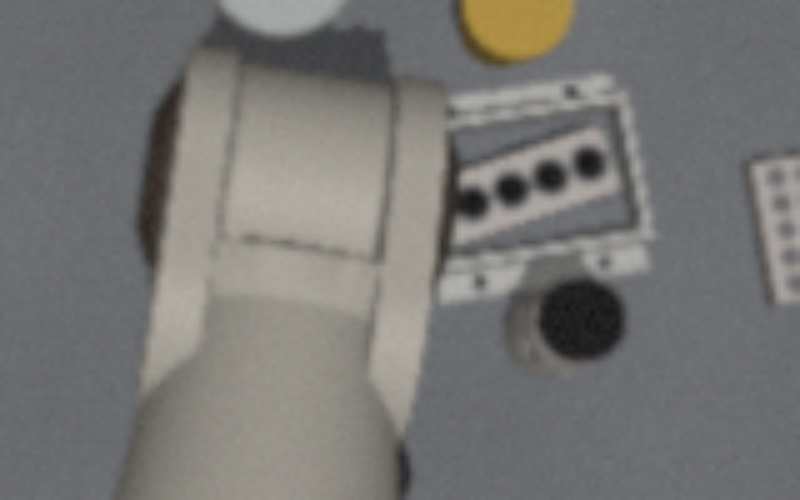

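Request:
step_arm(rot=[[0,0,0],[0,0,0],[0,0,0],[0,0,0]], offset=[[-0.003,0,0],[-0.0055,0,0],[-0.0075,0,0],[-0.009,0,0]], grip=[1,1,1,1])

```text
time_s: 11.45
ee_pos: [0.5016, -0.094, 0.0325]
tool_rot: [-0.0, 0.59, 0.808, 0.0]
contact_force: [-0.2, 2.2, 1.3]
grip_width: 0.0005
finger_force: 0.9
```

```bash
python3 -c "
from h import *
rb();goto(-43,390,32,9.5);print(env.state()['contact_force'])"
```

```text
rack bay c,t,inner,outer,size [ -12.4   -6.1    9.6    6.  -114.5  -30.7  101.9   39.1   95.5]
off [0.2748 0.0373 0.0004] rot [-0.  0. -0.] | now bay [-34.5 112.8] z 32.5 t 11.8
[-0.18415281 -0.01096932 -0.82573541]
```

Request:
step_arm(rot=[[0,0,0],[0,0,0],[0,0,0]], offset=[[-0.001,0,0],[-0.002,0,0],[-0.003,0,0]], grip=[1,1,1])

```text
time_s: 12.0
ee_pos: [0.5024, -0.0965, 0.0325]
tool_rot: [-0.0, 0.59, 0.808, 0.0]
contact_force: [-3.1, 8.9, 2.5]
grip_width: -0.0001
finger_force: 4.4
```

```bash
python3 -c "
from h import *
rb();goto(-75,135,32,9.5);goto(-75,80,32,0);goto(-43,80,32,0);print(env.state()['contact_force'])"
```

```text
rack bay c,t,inner,outer,size [ -11.9   -7.9    9.5    6.2 -116.4  -30.1  100.6   39.5   91.9]
off [ 0.0312 -0.0363  0.0005] rot [ 0.    -0.001  0.   ] | now bay [-34.  110.2] z 32.5 t 12.3
off [-0.023  -0.0454  0.0005] rot [ 0.    -0.001  0.166] | now bay [-34.  110.2] z 32.5 t 12.3
off [-0.0283 -0.0138  0.0005] rot [ 0.    -0.001  0.166] | now bay [-34.  110.2] z 32.5 t 12.3
[-1.421022    5.89295031  1.41239979]
```

Request:
step_arm(rot=[[0,0,0],[0,0,0],[0,0,0.04],[0,0,0.1],[0,0,0.166],[0,0,0.166],[0,0,0.166],[0,0,0.166]], offset=[[0.005,-0.003,0],[0.007,-0.025,0],[0.007,-0.049,0],[-0.005,-0.049,0],[-0.017,-0.049,0],[-0.027,-0.049,0],[-0.027,-0.049,0],[-0.027,-0.049,0]], grip=[1,1,1,1,1,1,1,1])

```text
time_s: 12.97
ee_pos: [0.464, -0.1377, 0.0324]
tool_rot: [-0.0, 0.654, 0.756, -0.0]
contact_force: [0.0, 0.7, 0.5]
grip_width: -0.0005
finger_force: 0.0
```

```bash
python3 -c "
from h import *
rb();goto(-63,75,32,0);goto(-35,75,32,0);
im,d=env.get_image('scene');cv2.imwrite('pics/s1.png',cv2.resize(im[100:240,150:430,::-1],None,fx=2.8,fy=2.8))"
```

```text
rack bay c,t,inner,outer,size [ -10.5   -7.1    8.8    6.3 -115.7  -27.3  101.5   38.4  218.1]
off [-0.0006  0.0149  0.0004] rot [-0.    -0.     0.001] | now bay [-77.9  75.6] z 32.4 t 13.3
off [-0.0006  0.0429  0.0004] rot [-0.    -0.     0.001] | now bay [-77.9  75.6] z 32.4 t 13.3
```

View pics/s1.png

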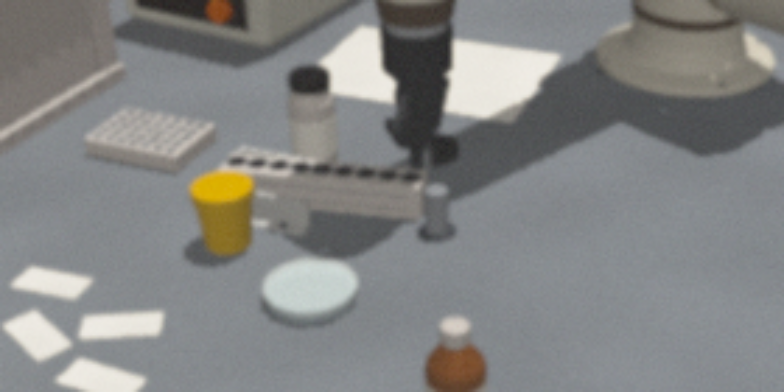

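Request:
step_arm(rot=[[0,0,0],[0,0,0],[0,0,0],[0,0,0],[0,0,0],[0,0,0],[0,0,0],[0,0,0]], offset=[[0,0.01,0],[0,0.015,0],[0,0.019,0],[0,0.023,0],[0,0.027,0],[0,0.031,0],[0,0.035,0],[0,0.038,0]], grip=[1,1,1,1,1,1,1,1])

```text
time_s: 13.98
ee_pos: [0.502, -0.1319, 0.0324]
tool_rot: [-0.0, 0.655, 0.756, -0.0]
contact_force: [-1.3, 0.4, -0.4]
grip_width: 0.0001
finger_force: 0.4
```

```bash
python3 -c "
from h import *
rb();goto(-35,75,32,0)"
```

```text
rack bay c,t,inner,outer,size [  95.3  -93.   -84.6  -14.6 -102.8  205.1  -82.6   37.5   32.5]
off [-0.0001  0.0049  0.0006] rot [ 0.  0. -0.] | now bay [-39.9  75.1] z 32.6 t 14.3
```

Request:
step_arm(rot=[[0,0,0],[0,0,0],[0,0,0],[0,0,0],[0,0,0],[0,0,0],[0,0,0],[0,0,0]], offset=[[0,0.002,0],[0,0.003,0],[0,-0.01,0],[0,-0.035,0],[0,-0.045,-0.02],[0.02,-0.045,-0.055],[0.05,-0.045,-0.09],[0.08,-0.045,-0.12]], grip=[1,1,1,1,1,1,1,1])

```text
time_s: 14.95
ee_pos: [0.4457, -0.0626, 0.1506]
tool_rot: [0.0, 0.656, 0.755, 0.0]
contact_force: [0.6, 0.4, 0.7]
grip_width: -0.0001
finger_force: 0.0
```

Request:
step_arm(rot=[[0,0,0],[0,0,0],[0,0,0],[0,0,0]], offset=[[0.03,-0.01,-0.01],[0.06,-0.02,-0.02],[0.09,-0.03,-0.02],[0.12,-0.04,-0.02]], grip=[1,1,1,1])

```text
time_s: 15.28
ee_pos: [0.3891, 0.0514, 0.1698]
tool_rot: [0.001, 0.655, 0.756, 0.001]
contact_force: [0.0, 0.1, 0.1]
grip_width: -0.0002
finger_force: 0.0
```

```bash
python3 -c "
from h import *
rb();goto(-75,75,32,0)
im,d=env.get_image('top');cv2.imwrite('pics/t4.png',cv2.resize(im[170:270,320:480,::-1],None,fx=5,fy=5))"
```

```text
rack bay c,t,inner,outer,size [ 1.000e-01 -8.500e+00  2.900e+00  5.600e+00 -1.184e+02 -5.300e+00
  1.013e+02  4.080e+01  2.199e+02]
off [-0.196   0.0496  0.1369] rot [ 0.  0. -0.] | now bay [-124.5  271.1] z 168.8 t 15.6
```

View pics/t4.png

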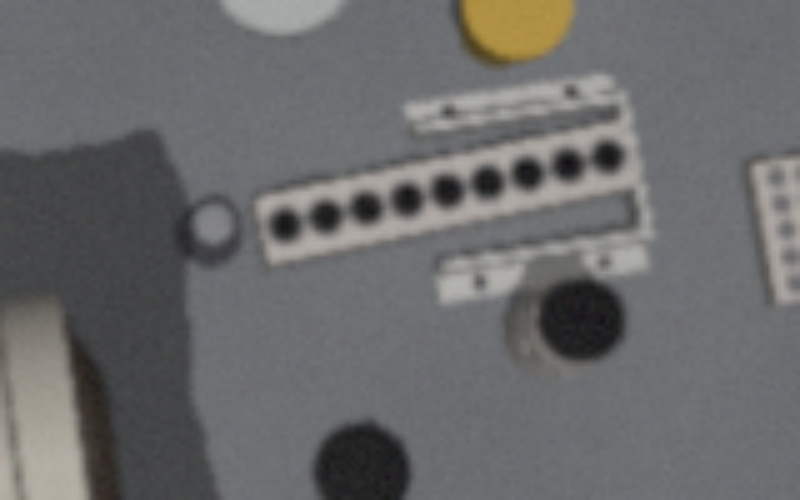

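Request:
step_arm(rot=[[0,0,0],[0,0,0],[0,0,0],[0,0,0],[0,0,0],[0,0,0],[0,0,0],[0,0,0]], offset=[[-0.035,0.01,0],[-0.07,0.02,0.005],[-0.105,0.03,0.02],[-0.14,0.04,0.035],[-0.175,0.049,0.06],[-0.196,0.049,0.09],[-0.196,0.049,0.12],[-0.196,0.049,0.137]], grip=[1,1,1,1,1,1,1,1])

```text
time_s: 16.3
ee_pos: [0.4643, -0.139, 0.0279]
tool_rot: [-0.002, 0.657, 0.754, -0.001]
contact_force: [-0.1, 0.4, -0.3]
grip_width: 0.0002
finger_force: 0.0
```

Request:
step_arm(rot=[[0,0,0],[0,0,0],[0,0,0],[0,0,0],[0,0,0],[0,0,0],[0,0,0],[0,0,0]], offset=[[0,0.012,0],[0,0.024,0],[0,0.032,0],[0,0.036,0],[0,0.039,0],[0,0.042,0],[0,0.044,0],[0,0.045,0]], grip=[1,1,1,1,1,1,1,1])

```text
time_s: 16.97
ee_pos: [0.5105, -0.1304, 0.0319]
tool_rot: [-0.0, 0.655, 0.756, -0.0]
contact_force: [-0.6, 0.3, -0.9]
grip_width: -0.0003
finger_force: 0.3
```

Request:
step_arm(rot=[[0,0,0],[0,0,0],[0,0,0],[0,0,0],[0,0,0],[0,0,0],[0,0,0],[0,0,0]], offset=[[0,0.0,0],[0,-0.015,0],[0,-0.045,0],[0,-0.045,-0.03],[0.02,-0.045,-0.065],[0.05,-0.055,-0.1],[0.085,-0.065,-0.12],[0.12,-0.075,-0.13]], grip=[1,1,1,1,1,1,1,1])

```text
time_s: 17.63
ee_pos: [0.4196, -0.0228, 0.1646]
tool_rot: [0.002, 0.656, 0.755, 0.001]
contact_force: [1.2, 1.1, 0.6]
grip_width: -0.0001
finger_force: 0.0
```

Request:
step_arm(rot=[[0,0,0],[0,0,0],[0,0,0]], offset=[[0.03,-0.01,0],[0.06,-0.02,0],[0.08,-0.02,0]], grip=[1,1,1])

```text
time_s: 17.88
ee_pos: [0.3866, 0.0549, 0.1623]
tool_rot: [0.0, 0.654, 0.756, 0.001]
contact_force: [1.3, -0.0, -0.8]
grip_width: 0.0002
finger_force: 0.0
```

```bash
python3 -c "
from h import *
rb();goto(-75,75,32,0)
im,d=env.get_image('top');cv2.imwrite('pics/t5.png',cv2.resize(im[170:270,320:480,::-1],None,fx=5,fy=5))"
```

```text
rack bay c,t,inner,outer,size [   2.6   -9.     0.7    3.9 -119.     1.2  101.    40.5  220.2]
off [-0.199   0.0506  0.1296] rot [ 0.     0.    -0.001] | now bay [-125.5  274.1] z 161.5 t 18.2
```

View pics/t5.png

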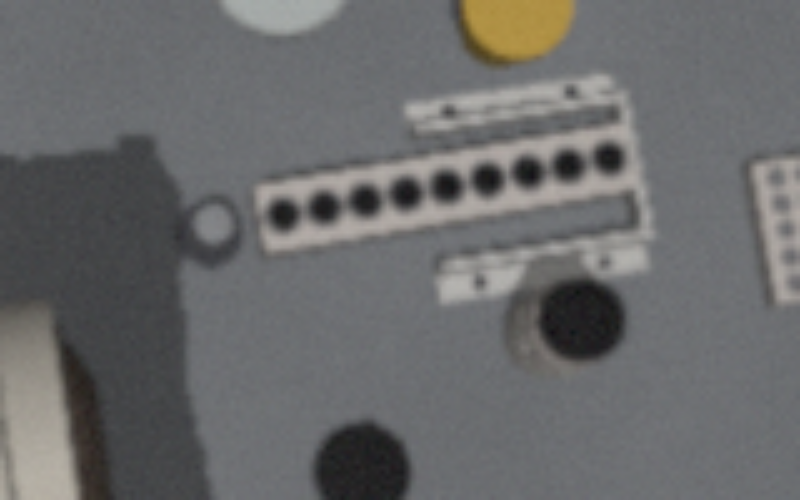

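The rack now runs from about (262,218) to (635,155) in the crop, parallel to the bay walls to within about 1°. It is against the back stop, and the robot is clear of everything.

```bash
python3 -c "
from h import *
print(env.sign_off())"
```

```text
the job is handed in; nothing more can be done
None
```

The rack is home in the bay: by the last camera measurement it is about 1 mm from the back stop and within about 1° of parallel, behind the post. I handed the job in at about 18 s with the robot clear; sign-off gave no verdict.

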